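# Load the chip carriers under the slotted cover and set the focus

## Task

Load every chip carrier on the bench into the writer's loading stage: slide each one in at the front, under the slotted cover with its post travelling along the slot, and push it fully home to the end of one of the slot's five arms (any carrier in any arm, no more than one in each). Only when all carriers are home, turn the focus knob until the pointer stands exactly opposite the mark on the scale. Then let go, and leave the other things on the bench where they are.

Things in the scene. Friction and masses are not known exactly. Their poses are not given: they have to be found in the camera images.
- carrier1: one of up to four identical steel chip carriers: a round disc 56 mm across and 10 mm thick with four amber chips on it and an upright round post at its centre, 14 mm in diameter, top 64 mm above the underside; 0.13 to 0.23 kg. Origin: centre of the underside, z along the post (upright at the start, on the bench to the right of the stage). None if this one is absent
- carrier2: one of up to four identical steel chip carriers: a round disc 56 mm across and 10 mm thick with four amber chips on it and an upright round post at its centre, 14 mm in diameter, top 64 mm above the underside; 0.13 to 0.23 kg. Origin: centre of the underside, z along the post (upright at the start, on the bench to the right of the stage). None if this one is absent
- carrier3: one of up to four identical steel chip carriers: a round disc 56 mm across and 10 mm thick with four amber chips on it and an upright round post at its centre, 14 mm in diameter, top 64 mm above the underside; 0.13 to 0.23 kg. Origin: centre of the underside, z along the post (upright at the start, on the bench to the right of the stage). None if this one is absent
- carrier4: one of up to four identical steel chip carriers: a round disc 56 mm across and 10 mm thick with four amber chips on it and an upright round post at its centre, 14 mm in diameter, top 64 mm above the underside; 0.13 to 0.23 kg. Origin: centre of the underside, z along the post (upright at the start, on the bench to the right of the stage). None if this one is absent
- stage: fixed loading stage: flat aluminium cover with a slot shaped like a double cross, over a black base. Origin: underside of the base, below the middle of the cover's front edge; x inwards (away from the robot), y left, z up. Base: 6 mm thick, x -70 to 220 mm (an open apron in front of the cover), y +-115. Cover: x 0 to 220, y +-115, underside at 24 mm, top at 30 mm; beneath it free to x 215, y +-110
- mouth (a point): middle of the cover's front edge, where the slot begins, at the upper surface of the base. Slot: 24 mm wide, right through the cover; straight arm along stage y = 0 from the front edge to x = 186 mm, two cross arms along stage x = 46 and x = 113 mm, each from y = -83 to 83 mm. A carrier's disc does not pass the slot: it enters only under the front edge
- bay_far (a point): far bay, at stage (178, 0) mm, on the base's upper surface (6 mm above the bench): a carrier's origin lies here when it is home, its post at the closed end of this arm of the slot (1 mm left to the end, 5 mm to each side)
- bay_front_left (a point): front left bay, at stage (46, 75) mm, on the base's upper surface (6 mm above the bench): a carrier's origin lies here when it is home, its post at the closed end of this arm of the slot (1 mm left to the end, 5 mm to each side)
- bay_front_right (a point): front right bay, at stage (46, -75) mm, on the base's upper surface (6 mm above the bench): a carrier's origin lies here when it is home, its post at the closed end of this arm of the slot (1 mm left to the end, 5 mm to each side)
- bay_rear_left (a point): rear left bay, at stage (113, 75) mm, on the base's upper surface (6 mm above the bench): a carrier's origin lies here when it is home, its post at the closed end of this arm of the slot (1 mm left to the end, 5 mm to each side)
- bay_rear_right (a point): rear right bay, at stage (113, -75) mm, on the base's upper surface (6 mm above the bench): a carrier's origin lies here when it is home, its post at the closed end of this arm of the slot (1 mm left to the end, 5 mm to each side)
- focus_unit: the fixed focus drive on the left: a grey housing 110 x 100 x 40 mm high (x, y, z) with a knob and a white scale on top. Origin: centre of its underside; x towards the scale side (away from the robot), y to the left along the scale
- knob_grip (a point): on the vertical axis of the round black focus knob (36 mm across, from 42 to 70 mm above the bench), 60 mm above the bench. It turns against 0.03 N m, stays where it is left, and goes 3.6 rad either way from mid-scale. Anticlockwise seen from above drives the pointer to +y of the focus unit, 7 mm per radian
- pointer_tip (a point): tip of the black pointer, on the knob's side of the scale, 43 mm above the bench; it slides along y of the focus unit and moves only with the knob. It starts 12 to 34 mm to the -y side of the mark
- mark_tip (a point): tip of the black broad-backed mark on the far side of the scale, facing the pointer; fixed during a run, at another place on the scale each time. Pointer and mark tips meet at one point when aligned
Mind the look-alikes: they are no part of the job. Leave any black or yellow look-alike of the carrier4 alone. What is shaped like the carrier3 but red is not meant.

How it is judged:
On the way, in this order (a step that is already met when the one before it is completed fails the run):
1. all carriers present stand fully home, each in a bay of the stage (((horizontal distance between carrier1 and bay_far below 0.008 m and z of carrier1 in the frame of stage below 0.009 m) or (horizontal distance between carrier1 and bay_front_left below 0.008 m and z of carrier1 in the frame of stage below 0.009 m) or (horizontal distance between carrier1 and bay_front_right below 0.008 m and z of carrier1 in the frame of stage below 0.009 m) or (horizontal distance between carrier1 and bay_rear_left below 0.008 m and z of carrier1 in the frame of stage below 0.009 m) or (horizontal distance between carrier1 and bay_rear_right below 0.008 m and z of carrier1 in the frame of stage below 0.009 m)) and ((horizontal distance between carrier2 and bay_far below 0.008 m and z of carrier2 in the frame of stage below 0.009 m) or (horizontal distance between carrier2 and bay_front_left below 0.008 m and z of carrier2 in the frame of stage below 0.009 m) or (horizontal distance between carrier2 and bay_front_right below 0.008 m and z of carrier2 in the frame of stage below 0.009 m) or (horizontal distance between carrier2 and bay_rear_left below 0.008 m and z of carrier2 in the frame of stage below 0.009 m) or (horizontal distance between carrier2 and bay_rear_right below 0.008 m and z of carrier2 in the frame of stage below 0.009 m)) and ((horizontal distance between carrier3 and bay_far below 0.008 m and z of carrier3 in the frame of stage below 0.009 m) or (horizontal distance between carrier3 and bay_front_left below 0.008 m and z of carrier3 in the frame of stage below 0.009 m) or (horizontal distance between carrier3 and bay_front_right below 0.008 m and z of carrier3 in the frame of stage below 0.009 m) or (horizontal distance between carrier3 and bay_rear_left below 0.008 m and z of carrier3 in the frame of stage below 0.009 m) or (horizontal distance between carrier3 and bay_rear_right below 0.008 m and z of carrier3 in the frame of stage below 0.009 m)) and ((horizontal distance between carrier4 and bay_far below 0.008 m and z of carrier4 in the frame of stage below 0.009 m) or (horizontal distance between carrier4 and bay_front_left below 0.008 m and z of carrier4 in the frame of stage below 0.009 m) or (horizontal distance between carrier4 and bay_front_right below 0.008 m and z of carrier4 in the frame of stage below 0.009 m) or (horizontal distance between carrier4 and bay_rear_left below 0.008 m and z of carrier4 in the frame of stage below 0.009 m) or (horizontal distance between carrier4 and bay_rear_right below 0.008 m and z of carrier4 in the frame of stage below 0.009 m))), for 0.2 s.
2. the focus pointer stands opposite the mark (distance between pointer_tip and mark_tip below 0.0025 m), for 0.2 s.
At the end, for the whole second after the job is handed in: every carrier present stands on the base plate under the cover, its axis within 8 mm of a bay's centre, at rest; the pointer's tip is within 2.5 mm of the mark's tip (all of step 1 and distance between pointer_tip and mark_tip below 0.0025 m and linear speed of each of carrier1, carrier2, carrier3, carrier4 below 0.02 m/s); the robot touches nothing.
It fails at once if a bystander (lens, chip box, jar, dish, screwdriver, bottle, spacer) is moved by more than 4 cm (distance of any of lens, chip_box, jar, dish, driver, bottle, spacer from where it was at the start of the episode above 0.04 m).
Of carrier1, carrier2, carrier3, carrier4 only 3 to 4 are there at a start; the rules pass over those that are not, and their reading is None.
At some moment in a run one of carrier1, carrier2, carrier3, carrier4 may be knocked a few centimetres aside while the robot is not near it.
Once in a run the grip may slacken for a moment while it holds something.
It also fails if it takes over 210 s, if anything falls off the work surface, if the arm or the gripper's body presses on something with over 40 N, if the wrist force passes 120 N, or if a joint passes its speed limit or range.

## Robot

A 6-joint arm with a two-finger parallel gripper is mounted at the origin on the work surface. World frame = base frame: x ahead of the robot, y to its left, z up, the work surface at z = 0. Lengths are in m, angles in rad, forces in N, time in s.
With the tool pointing down it reaches from about 0.3 to 0.775 m from the base axis. Payload 14.6 kg.
Tool frame: the origin (TCP) lies on the centre line of the jaws, within the pads' length; the fingertips stand 19 mm ahead of it and the grasp point (between the pads) is the TCP; z points along the fingers, y is the line along which they close (so a half turn about z gives the same grasp; the last joint's range is limited). The gripper opens to 94 mm and grips with 3 to 60 N. Pads are 16 mm wide; open, the fingers measure 119 mm over their backs; the gripper's body (75 mm by 177 mm) begins 78 mm behind the grasp point.
Start: joints at [-1.169, 0.3, 1.521, -0, 1.321, -0.067], TCP at [0.248, -0.491, 0.224] pointing down, gripper open.
Joint ranges: [-3.03, 3.03], [-0.79, 2.21], [0.23, 2.52], [-1.04, 4.18], [0, 3.07], [-2.55, 2.55]. Speed limits (rad/s): [2.22, 2.22, 2.57, 3.14, 3.14, 3.14].

## Interface

Orientations are given as [roll, pitch, yaw] about the fixed x, y, z axes, in that order (R = Rz(yaw) Ry(pitch) Rx(roll)).
In Python, from station import get_obs, camera, workorder gives the robot as it stands.
- The arm moves only by the tool play_rows, never from a script. Its argument "motion" is a list that holds one entry, the list of rows, each a list of 7 numbers: the shift along the tool's x, y, z as a fraction of full scale, then the turn, a rotation vector about the tool's x, y, z as a fraction of full scale, then the opening, from -1 (shut) to 1 (fully open). In form: [[[x, y, z, ax, ay, az, grip], ...]]. A call has 1 to 10 rows; each row is the pose to reach, as a shift and turn from the pose commanded when the call began, along the tool's axes at that moment, turning the shorter way round; what a row does not reach only later rows make up. Full scale, the value 1, is 0.25 m for a shift and 2 pi rad for a turn. A row lasts 1/10 s, in which the tool goes at most 50 mm and 8.59 degrees, less where a joint would pass 70% of its speed; a pose out of reach is approached as far as the arm can. A call with a number of a shift or a turn outside -1 to 1 is refused whole. A call with a gripper value outside its range is refused whole. The fingers move at their own pace and stop on an object; "grip_force" is the grip in N (left out, the last holds). Time passes only in rows, so rows that repeat a pose let the fingers close. It gives the time, the measured TCP pose, the force, the opening and the grip force at its end, in the units of the state.
- get_obs(): the state, without advancing time (a new reading comes with each control period).
- camera(name): name is "side" or "top" or "wrist"; returns a dict with "frame" (480x640x3 uint8, red, green, blue), "z_map" (480x640 float32, m along the optical axis (not along the pixel's ray), 0 where there is no reading), "camera_matrix" (3x3 intrinsics, pixels), "T" (4x4, takes a point from camera to world coordinates); the wrist camera has in their place "T_tool_cam" (4x4, takes a point from camera to tool coordinates, whose origin is the TCP and whose axes are the flange's). Camera axes: x right, y up, looking along -z (the intrinsics and any distortion apply to the point x, -y, -z); pixel columns grow to the right and rows downward; lengths in m; the calibration is good to about 2 mm. A picture is of the moment at which its call begins: read the wrist's pose just before it.
- workorder.hand_in(): hands the job in; it is judged then, once.
The state is a dict: "time_s": time; "qpos": joint angles; "joint_vel": joint speeds; "tau": joint torques, N m; "ee_pos": TCP position; "eef_rot": TCP orientation; "force": force on the tool from outside, world axes, zero at the start; "moment": the same for the moment, N m; "grip_width": finger opening in m; "grip_force": force on a finger pad.
Only numpy, scipy, OpenCV 4.12 (cv2) and the standard library are available. Lean on these libraries where they do the work, as an engineer would, in place of code of your own. Each camera call takes 0.05 s, during which the arm holds its last target. There are 200 camera calls.

## Working session

There is one attempt and no reset: what is moved stays moved. The work goes in short steps, Python scripts to look and compute and a tool call to move; the robot and the scene stay as the last step left them, time stands still between calls to the robot, and variables do not carry over. Pictures are saved under pics/ and viewed, at most 14 in all, crops included, and the job is handed in when it is done.

Besides the shell and the picture viewer there is one more tool, called after ">>>" as name([rows], argument=value, ...), one row to a line, values as JSON. play_rows: Moves the arm, as the interface text tells. Its arguments: {"type":"object","properties":{"motion":{"type":"array"},"grip_force":{"type":"number"}},"required":["motion"]}

```bash
ls; mkdir -p pics; cat > h.py <<'E'
import numpy as np, cv2
from station import get_obs, camera, workorder
from scipy.spatial.transform import Rotation as R
def cloud(c):
    T=c.get("T"); 
    if T is None:
        o=get_obs(); 
        W=np.eye(4); r=np.array(o["eef_rot"]); W[:3,:3]=R.from_euler("xyz",r).as_matrix() if r.size==3 else r
        W[:3,3]=o["ee_pos"]; T=W@c["T_tool_cam"]
    K=c["camera_matrix"]; z=c["z_map"]; v,u=np.mgrid[:480,:640]
    P=np.stack([(u-K[0,2])/K[0,0]*z,-(v-K[1,2])/K[1,1]*z,-z],-1)
    return P@T[:3,:3].T+T[:3,3]
def ray(c,u,v,h,T=None):
    T=c["T"] if T is None else T; K=c["camera_matrix"]
    d=T[:3,:3]@np.array([(u-K[0,2])/K[0,0],-(v-K[1,2])/K[1,1],-1]); o=T[:3,3]
    return o+d*(h-o[2])/d[2]
def save(n,f): cv2.imwrite("pics/"+n+".png",f[:,:,::-1])
E
python3 - <<'E'
from h import *
print(get_obs())
c=camera("top"); np.savez("top.npz",**c); save("top",c["frame"]); print(c["T"],c["camera_matrix"],c.keys())
s=camera("side"); np.savez("side.npz",**s); save("side",s["frame"]); print(s["T"])
E
```

```text
pics
{'time_s': 0.0, 'qpos': array([-1.16858691e+00,  3.00495974e-01,  1.52160534e+00, -2.72805586e-07,
        1.32070191e+00, -6.66119193e-02]), 'joint_vel': array([ 1.00417679e-03,  1.00583414e-03,  1.47669254e-03, -5.74848403e-05,
       -2.90472417e-04,  3.55926543e-05]), 'tau': array([-3.44359971e-03, -5.31816852e+01, -3.52738345e+01,  7.07440870e-02,
        2.44933198e-02, -9.54093798e-05]), 'ee_pos': array([ 0.24840218, -0.49042832,  0.22386241]), 'eef_rot': array([-3.14038475e+00, -8.03154604e-05,  4.68821356e-01]), 'force': array([0.06106366, 1.01039074, 0.72313089]), 'moment': array([-0.05538979,  0.04570513,  0.09452365]), 'grip_force': 0.0, 'grip_width': 0.09408643309793902}
[[ 0.00360598  0.98136438 -0.19212221  0.27840961]
 [-0.99985219  0.00676808  0.01580506 -0.07616563]
 [ 0.01681082  0.19203682  0.98124373  1.40999018]
 [ 0.          0.          0.          1.        ]] [[582.98113853   0.         315.78815629]
 [  0.         582.98113853 240.61565622]
 [  0.           0.           1.        ]] dict_keys(['frame', 'z_map', 'camera_matrix', 'T'])
[[-0.85749776  0.288232   -0.42616886 -0.03862314]
 [-0.51434371 -0.46066721  0.72335072  0.89133614]
 [ 0.0121708   0.8394689   0.54327142  0.831624  ]
 [ 0.          0.          0.          1.        ]]
```

View pics/top.png

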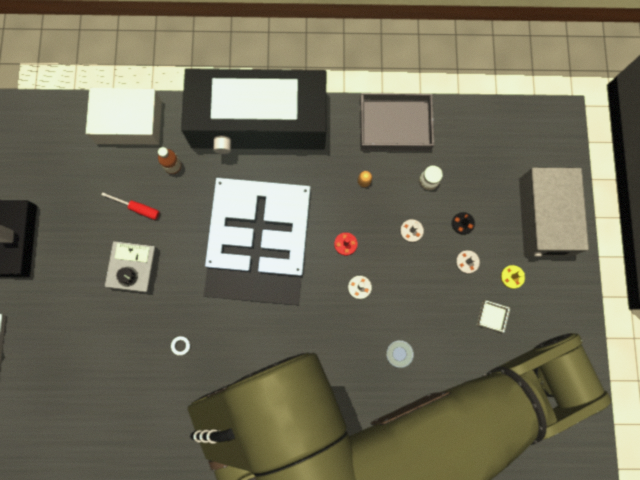

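View pics/side.png

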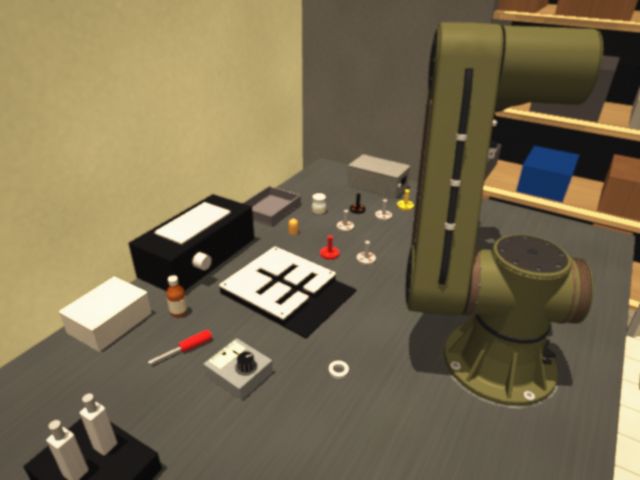

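The top view shows three steel carriers, at (360,287), (412,230) and (468,262). The look-alikes are red (346,243), black (463,223) and yellow (513,277). The stage is at (258,235), and the knob at (126,275) with its scale at (131,252). Next I measure these and enlarge the carriers and the scale.

```bash
python3 - <<'E'
from h import *
c=dict(np.load("top.npz")); f=c["frame"]; P=cloud(c)
hsv=cv2.cvtColor(f,cv2.COLOR_RGB2HSV)
for n,(u,v) in dict(cA=(360,287),cB=(412,230),cC=(468,262),red=(346,243),blk=(463,223),yel=(513,277),jar=(400,354),box=(494,316),ring=(180,345),knob=(126,275),oran=(365,178),bottle=(431,178)).items():
    q=P[v-16:v+17,u-16:u+17].reshape(-1,3); z=q[:,2]
    col=f[v-16:v+17,u-16:u+17].reshape(-1,3)
    m=(z>0.005)&(z<0.018); t=q[z>z.max()-0.008]
    print(n,"zmax",z.max().round(3),"top",t.mean(0).round(4),len(t),"disc",((q[m].min(0)+q[m].max(0))/2).round(4),(q[m].max(0)-q[m].min(0)).round(3) if m.any() else "")
# stage
m=((hsv[:,:,1]<60)&(hsv[:,:,2]>170)).astype(np.uint8); m[:,:190]=0;m[:,330:]=0;m[:165]=0;m[300:]=0
k,l,st,ce=cv2.connectedComponentsWithStats(m); i=1+st[1:,4].argmax(); print(st[1:])
cs=np.argwhere(m>0)[:,::-1].astype(np.float32)
w=np.array([ray(c,u,v,0.03)[:2] for u,v in cs],np.float32)
r=cv2.minAreaRect(w); print("cover",r, cv2.boxPoints(r))
print("cover z",np.median(P[l==i],0))
# focus unit
z=P[:,:,2]; reg=np.zeros_like(z,bool); reg[225:305,90:170]=1
mm=reg&(z>0.033)&(z<0.048); r=cv2.minAreaRect(P[mm][:,:2].astype(np.float32)); print("focus",r)
cr=cv2.resize(f[200:320,320:540],None,fx=3.6,fy=3.6,interpolation=cv2.INTER_CUBIC); save("crop1",cr)
s=dict(np.load("side.npz"));
save("crop2",np.hstack([cv2.resize(f[232:302,95:165],(400,400),interpolation=cv2.INTER_CUBIC),cv2.resize(s["frame"][330:400,200:270],(400,400),interpolation=cv2.INTER_CUBIC)]))
E
```

```text
cA zmax 1.41 top [ 0.2784 -0.0762  1.41  ] 7 disc [ 0.4399 -0.2062  0.0115] [0.078 0.078 0.013]
cB zmax 1.41 top [ 0.2784 -0.0762  1.41  ] 2 disc [ 0.5813 -0.3363  0.0114] [0.082 0.082 0.013]
cC zmax 1.41 top [ 0.2784 -0.0762  1.41  ] 5 disc [ 0.5028 -0.4719  0.0115] [0.08  0.082 0.013]
red zmax 1.41 top [ 0.2784 -0.0762  1.41  ] 2 disc [ 0.5482 -0.1729  0.0113] [0.08  0.078 0.013]
blk zmax 1.41 top [ 0.2784 -0.0762  1.41  ] 5 disc [ 0.6006 -0.4632  0.0113] [0.082 0.082 0.013]
yel zmax 1.41 top [ 0.2784 -0.0762  1.41  ] 8 disc [ 0.4664 -0.5815  0.0113] [0.079 0.079 0.013]
jar zmax 1.41 top [ 0.2784 -0.0762  1.41  ] 5 disc [ 0.2811 -0.2992  0.0114] [0.075 0.077 0.013]
box zmax 1.41 top [ 0.2784 -0.0762  1.41  ] 3 disc [ 0.3717 -0.5263  0.0114] [0.077 0.082 0.013]
ring zmax 1.41 top [ 0.2784 -0.0762  1.41  ] 5 disc [0.3    0.222  0.0115] [0.075 0.078 0.013]
knob zmax 1.41 top [ 0.2784 -0.0762  1.41  ] 3 disc [0.4299 0.361  0.0116] [0.007 0.066 0.013]
oran zmax 1.41 top [ 0.2784 -0.0762  1.41  ] 5 disc [ 0.7146 -0.2218  0.0111] [0.084 0.081 0.012]
bottle zmax 1.41 top [ 0.2784 -0.0762  1.41  ] 5 disc [ 0.7157 -0.3893  0.0114] [0.085 0.082 0.013]
[[ 205  178  105   97 6738]]
cover ((0.5855209827423096, 0.04176763445138931), (0.23191721737384796, 0.2214507907629013), 85.25601959228516) [[ 0.46558473 -0.06463635]
 [ 0.68627685 -0.0829511 ]
 [ 0.7054572   0.14817162]
 [ 0.4847651   0.16648637]]
cover z [0.59853247 0.03450961 0.03097629]
focus ((0.48313096165657043, 0.3424830138683319), (0.10262390226125717, 0.1106947809457779), 83.19630432128906)
```

View pics/crop1.png

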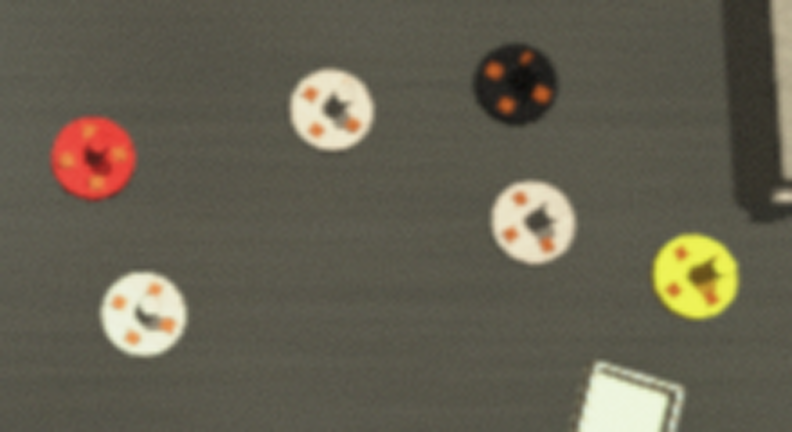

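View pics/crop2.png

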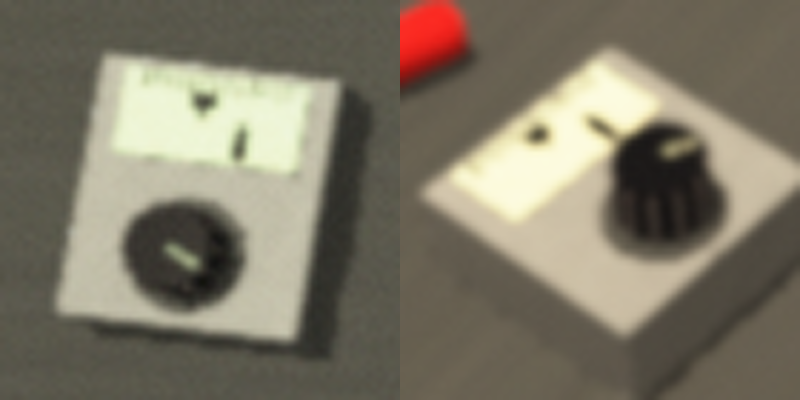

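There are three steel-white carriers: A at crop (143,313), B at (332,110) and C at (533,222). They fit because they're white steel. The red, black and yellow ones are decoys. In the second crop the mark tip is at about (204,112) and the pointer tip at about (240,125).

```bash
cat >> h.py <<'E'
O=np.array([0.4752,0.0509]); TH=-0.083
def stage(p): d=np.array(p[:2])-O; c,s=np.cos(TH),np.sin(TH); return np.array([c*d[0]+s*d[1],-s*d[0]+c*d[1]])
def world(x,y): c,s=np.cos(TH),np.sin(TH); return O+np.array([c*x-s*y,s*x+c*y])
def carriers(c,T=None,h=0.010):
    f=c["frame"]; hsv=cv2.cvtColor(f,cv2.COLOR_RGB2HSV)
    m=((hsv[:,:,1]<75)&(hsv[:,:,2]>140)).astype(np.uint8); out=[]
    for k in cv2.findContours(m,cv2.RETR_EXTERNAL,cv2.CHAIN_APPROX_NONE)[0]:
        a=cv2.contourArea(k)
        if a<150: continue
        w=np.array([ray(c,u,v,h,T)[:2] for u,v in k[:,0]],np.float32)
        (x,y),r=cv2.minEnclosingCircle(w); hull=cv2.contourArea(cv2.convexHull(w))
        if .023<r<.035 and hull>.8*np.pi*r*r: out.append((np.round([x,y],4),round(r,4),np.round(stage((x,y)),4)))
    return out
def tc():
    o=get_obs(); p=o["ee_pos"]; e=o["eef_rot"]
    print("t",round(o["time_s"],2),"tcp",np.round(p,4),"st",np.round(stage(p),4),"rpy",np.round(e,4),"w",round(o["grip_width"],4),"gf",round(o["grip_force"],1),"F",np.round(o["force"],1),"q6",round(o["qpos"][5],2))
    return o
def delta(p,z=None):
    """tool-frame shift fractions to world xy p (and z)"""
    o=get_obs(); M=R.from_euler("xyz",o["eef_rot"]).as_matrix()
    d=np.array([p[0],p[1],o["ee_pos"][2] if z is None else z])-o["ee_pos"]
    return np.round(M.T@d/0.25,4)
E
python3 - <<'E'
from h import *
c=dict(np.load("top.npz")); 
for k in carriers(c): print(k)
for n,u,v,h in (("mark",130.7,251.6,.043),("ptr",137,253.9,.043),("knob",126,275,.07)): print(n,ray(c,u,v,h).round(4))
P=cloud(c)
for n,(u,v) in dict(writer=(255,143),bottle=(165,152)).items(): print(n,P[v-3:v+4,u-3:u+4].reshape(-1,3).max(0).round(3))
tc(); print(delta((0.50,-0.40),0.25),0.552/2/np.pi)
E
```

```text
(array([ 0.2822, -0.2981]), 0.0316, array([-0.1634, -0.3638]))
(array([ 0.4396, -0.2045]), 0.0289, array([-0.0143, -0.2574]))
(array([ 0.5036, -0.4696]), 0.0291, array([ 0.0715, -0.5164]))
(array([ 0.581 , -0.3348]), 0.0289, array([ 0.1375, -0.3756]))
(array([ 0.7207, -0.3888]), 0.0301, array([ 0.2811, -0.4178]))
mark [0.5165 0.3401 0.043 ]
ptr [0.5111 0.3249 0.043 ]
knob [0.4571 0.3391 0.07  ]
writer [0.792 0.062 0.068]
bottle [0.762 0.263 0.116]
t 0.1 tcp [ 0.2484 -0.4905  0.224 ] st [-0.1811 -0.5583] rpy [-3.1406e+00 -1.0000e-04  4.6870e-01] w 0.094 gf 0.0 F [0.3 0.3 0.7] q6 -0.07
[ 1.0613  0.1317 -0.1042] 0.08785352858672624
```

>>> play_rows([
  [[0.9,0.13,-0.1,0,0,0.0879,0.0],[0.9,0.13,-0.1,0,0,0.0879,0.0],[0.9,0.13,-0.1,0,0,0.0879,0.0],[0.9,0.13,-0.1,0,0,0.0879,0.0],[0.9,0.13,-0.1,0,0,0.0879,0.0],[0.9,0.13,-0.1,0,0,0.0879,0.0],[0.9,0.13,-0.1,0,0,0.0879,0.0],[0.9,0.13,-0.1,0,0,0.0879,0.0],[0.9,0.13,-0.1,0,0,0.0879,0.0],[0.9,0.13,-0.1,0,0,0.0879,0.0]],
])

```text
time_s: 1.1
ee_pos: [0.4631, -0.4185, 0.2496]
eef_rot: [3.142, -0.0, -0.085]
force: [0.0, 0.2, 0.2]
grip_width: 0.047
grip_force: 0.0
```

```bash
cat >> h.py <<'E'
def wristT(c):
    o=get_obs(); W=np.eye(4); W[:3,:3]=R.from_euler("xyz",o["eef_rot"]).as_matrix(); W[:3,3]=o["ee_pos"]; return W@c["T_tool_cam"]
E
python3 - <<'E'
from h import *
tc(); c=camera("wrist"); T=wristT(c); print(np.round(T,3)); save("w1",c["frame"])
for k in carriers(c,T): print(k)
t=camera("top"); print("top")
for k in carriers(t): print(k)
save("t2",t["frame"])
E
```

```text
t 1.1 tcp [ 0.4631 -0.4185  0.2496] st [ 0.0268 -0.4688] rpy [ 3.1415 -0.     -0.0847] w 0.047 gf 0.0 F [0.  0.2 0.2] q6 0.86
[[-0.086  0.964  0.253  0.538]
 [-0.996 -0.083 -0.021 -0.424]
 [ 0.001 -0.254  0.967  0.411]
 [ 0.     0.     0.     1.   ]]
top
(array([ 0.4398, -0.2044]), 0.029, array([-0.0141, -0.2574]))
(array([ 0.581 , -0.3348]), 0.0289, array([ 0.1375, -0.3756]))
```

View pics/w1.png

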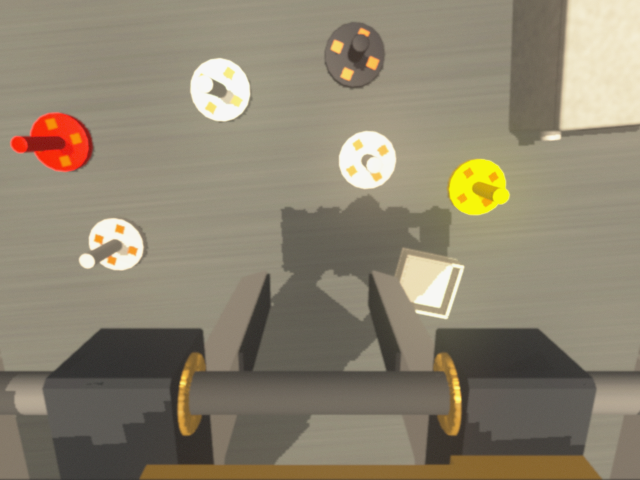

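View pics/t2.png

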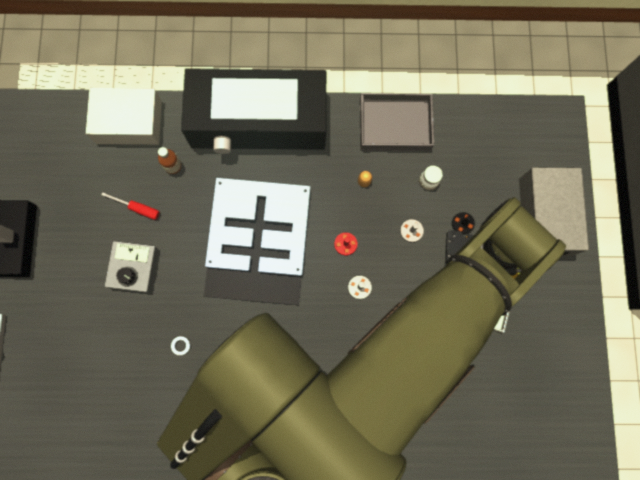

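The wrist view confirms the three white carriers at (220,90), (115,243) and (367,160), with no fourth nearby. Next I pick A.

>>> play_rows([
  [[-0.165,-0.845,0,0,0,-0.0003,0.0],[-0.165,-0.845,0,0,0,-0.0003,0.0],[-0.165,-0.845,0,0,0,-0.0003,0.0],[-0.165,-0.845,0,0,0,-0.0003,0.0],[-0.165,-0.845,0,0,0,-0.0003,0.0],[-0.165,-0.845,0.3,0,0,-0.0003,0.0],[-0.165,-0.845,0.5,0,0,-0.0003,0.0],[-0.165,-0.845,0.65,0,0,-0.0003,0.0],[-0.165,-0.845,0.75,0,0,-0.0003,0.0],[-0.165,-0.845,0.802,0,0,-0.0003,0.0]],
], grip_force=30)

```text
time_s: 2.2
ee_pos: [0.4389, -0.2038, 0.0458]
eef_rot: [-3.14, 0.004, -0.082]
force: [-0.2, 0.1, 0.7]
grip_width: 0.0468
grip_force: 0.0
```

>>> play_rows([
  [[0,0,0,0,0,0,0.0],[0,0,0,0,0,0,-1],[0,0,0,0,0,0,-1],[0,0,0,0,0,0,-1],[0,0,0,0,0,0,-1],[0,0,0,0,0,0,-1],[0,0,0,0,0,0,-1],[0,0,-0.2,0,0,0,-1],[0,0,-0.4,0,0,0,-1],[0,0,-0.4,0,0,0,-1]],
])

```text
time_s: 3.2
ee_pos: [0.4425, -0.2051, 0.1546]
eef_rot: [3.138, -0.008, -0.081]
force: [0.4, -1.4, -2.3]
grip_width: 0.0134
grip_force: 30.0
```

```bash
python3 - <<'E'
from h import *
tc(); c=camera("wrist"); save("w2",c["frame"])
t=camera("top")
for k in carriers(t): print(k)
print(delta(world(-0.06,0)),delta(world(-0.045,0)))
E
```

```text
t 3.2 tcp [ 0.4425 -0.2051  0.1546] st [-0.0113 -0.2578] rpy [ 3.1378 -0.0084 -0.0814] w 0.0134 gf 30.0 F [ 0.4 -1.4 -2.3] q6 1.14
(array([ 0.2822, -0.2981]), 0.0316, array([-0.1634, -0.3638]))
(array([ 0.5034, -0.4694]), 0.0291, array([ 0.0713, -0.5162]))
(array([ 0.581 , -0.3348]), 0.0289, array([ 0.1375, -0.3756]))
[-1.845e-01 -1.028e+00 -7.000e-04] [-1.2450e-01 -1.0279e+00 -6.0000e-04]
```

View pics/w2.png

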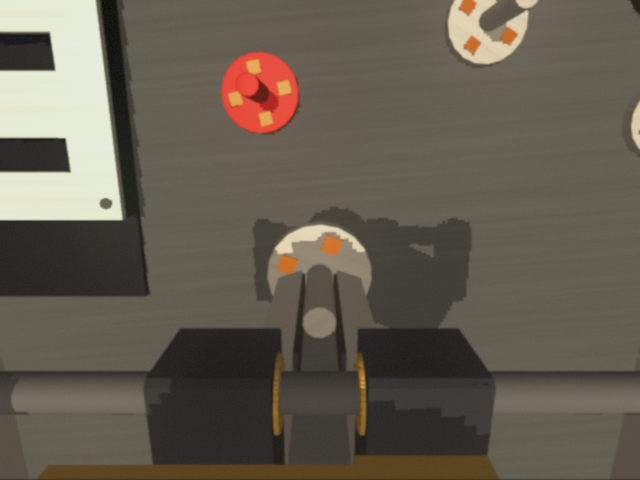

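Carrier A is held between the jaws at (320,300). I carry it over the apron.

>>> play_rows([
  [[-0.123,-0.2,0,0,0,0,-1],[-0.123,-0.4,0,0,0,0,-1],[-0.123,-0.6,0,0,0,0,-1],[-0.123,-0.8,0,0,0,0,-1],[-0.123,-0.9,0,0,0,0,-1],[-0.123,-1.0,0,0,0,0,-1],[-0.123,-1.0,0,0,0,0,-1],[-0.123,-1.0,0,0,0,0,-1],[-0.123,-1.0,0,0,0,0,-1],[-0.123,-1.0,0,0,0,0,-1]],
])

```text
time_s: 4.3
ee_pos: [0.43, 0.0468, 0.1485]
eef_rot: [3.141, 0.001, -0.083]
force: [-0.3, -0.4, -2.7]
grip_width: 0.0133
grip_force: 30.0
```

```bash
python3 - <<'E'
from h import *
tc(); print(delta(world(-0.045,0),0.07)); c=camera("wrist"); T=wristT(c); f=c["frame"]; save("w3",f)
t=camera("top"); hsv=cv2.cvtColor(t["frame"],cv2.COLOR_RGB2HSV)
for k in carriers(t): print(k)
E
```

```text
t 4.3 tcp [0.43   0.0468 0.1485] st [-0.0447 -0.0078] rpy [ 3.1414e+00  8.0000e-04 -8.2900e-02] w 0.0133 gf 30.0 F [-0.3 -0.4 -2.7] q6 1.68
[-0.0008 -0.0313  0.3141]
(array([ 0.2821, -0.2983]), 0.0317, array([-0.1635, -0.364 ]))
(array([ 0.5036, -0.4696]), 0.0291, array([ 0.0715, -0.5164]))
(array([ 0.581 , -0.3348]), 0.0289, array([ 0.1375, -0.3756]))
```

View pics/w3.png

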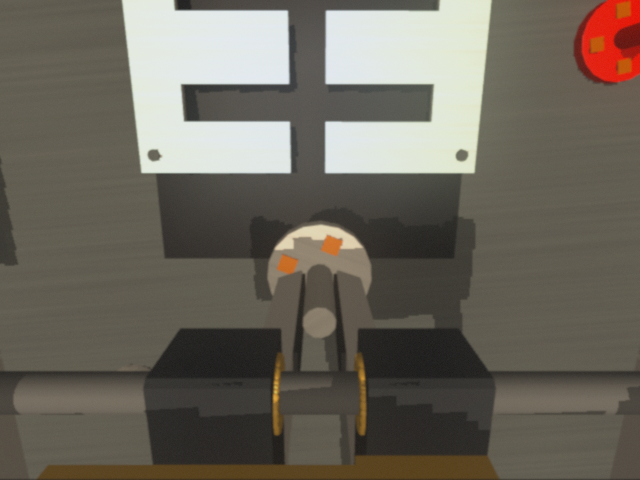

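The wrist view shows the carrier at (320,270), the slot mouth at (291–325,173) and the cover's front corners at (141,173) and (476,173).

```bash
python3 - <<'E'
from h import *
c=camera("wrist"); T=wristT(c)
f=c["frame"].astype(int).sum(2)
for r in (135,165,50):
    b=(f[r]>500).astype(int); e=np.where(np.diff(b))[0]; print(r,e,[np.round(stage(ray(c,x+.5,r,.03,T)),4).tolist() for x in e])
for u in (200,400):
    b=(f[:260,u]>500).astype(int); e=np.where(np.diff(b))[0]; print(u,e,[np.round(stage(ray(c,u,x+.5,.03,T)),4).tolist() for x in e])
# carrier disc front arc, at height carrier z+10mm
Z=cloud(c)
print("disc depth z",np.median(Z[228:240,310:330,2]), "apron",np.median(Z[200:220,220:250,2]),"cover",np.median(Z[140:165,200:280,2]), "bench",np.median(Z[100:200,20:100,2]))
zt=Z[318:328,314:326,2]; print("post top z",np.median(zt),np.median(Z[318:328,314:326].reshape(-1,3),0),stage(np.median(Z[318:328,314:326].reshape(-1,3),0)))
E
```

```text
135 [137 289 325 477] [[0.0271, 0.1158], [0.027, 0.0127], [0.027, -0.0117], [0.0269, -0.1149]]
165 [140 290 325 474] [[0.007, 0.1161], [0.0069, 0.0124], [0.0068, -0.0118], [0.0068, -0.1148]]
50 [127 288 325 486] [[0.0802, 0.1161], [0.0801, 0.0123], [0.0801, -0.0115], [0.0801, -0.1154]]
200 [ 10  83 121 172] [[0.1031, 0.0676], [0.0599, 0.0709], [0.0358, 0.0728], [0.0018, 0.0754]]
400 [ 10  83 121 172] [[0.103, -0.0584], [0.0598, -0.0606], [0.0357, -0.0618], [0.0017, -0.0636]]
disc depth z 0.11010032129391484 apron 0.006898379161035584 cover 0.03088043815644495 bench 0.0008221701161071071
post top z 0.1640553512981907 [0.43057933 0.04720416 0.16405535] [-0.04416066 -0.00738238]
```

>>> play_rows([
  [[0,-0.033,0.1,0,0,0,-1],[0,-0.033,0.2,0,0,0,-1],[0,-0.033,0.3,0,0,0,-1],[0,-0.033,0.361,0,0,0,-1],[0,-0.033,0.361,0,0,0,-1],[0,-0.033,0.361,0,0,0,-1],[0,-0.033,0.361,0,0,0,-1],[0.04,-0.033,0.361,0,0,0,-1],[0.08,-0.033,0.361,0,0,0,-1],[0.08,-0.033,0.361,0,0,0,-1]],
])

```text
time_s: 5.45
ee_pos: [0.4523, 0.0541, 0.0591]
eef_rot: [-3.141, -0.001, -0.082]
force: [-0.2, 0.5, -2.3]
grip_width: 0.0134
grip_force: 30.0
```

```bash
sed -i 's/^O=.*/O=np.array([0.4763,0.0512])/' h.py; python3 - <<'E'
from h import *
tc(); c=camera("wrist"); Z=cloud(c); print("disc z",np.median(Z[228:240,310:330,2]),"post top",stage(np.median(Z[318:328,314:326].reshape(-1,3),0)),np.median(Z[318:328,314:326,2]))
print(delta(world(.178,0)))
save("w4",c["frame"])
E
```

```text
Traceback (most recent call last):
  File "h.py", line 33, in tc
    print("t",round(o["time_s"],2),"tcp",np.round(p,4),"st",np.round(stage(p),4),"rpy",np.round(e,4),"w",round(o["grip_width"],4),"gf",round(o["grip_force"],1),"F",np.round(o["force"],1),"q6",round(o["qpos"][5],2))
                                                                     ~~~~~^^^
  File "h.py", line 19, in stage
    def stage(p): d=np.array(p[:2])-O; c,s=np.cos(TH),np.sin(TH); return np.array([c*d[0]+s*d[1],-s*d[0]+c*d[1]])
                                                  ^^
NameError: name 'TH' is not defined
```

```bash
sed -i 's/^O=.*/O=np.array([0.4763,0.0512]); TH=-0.083/' h.py; python3 - <<'E'
from h import *
tc(); c=camera("wrist"); Z=cloud(c); print("disc z",np.median(Z[228:240,310:330,2]),"post top",stage(np.median(Z[318:328,314:326].reshape(-1,3),0)),np.median(Z[318:328,314:326,2]))
print(delta(world(.178,0)))
f=c["frame"].astype(int).sum(2); T=wristT(c)
for r in (60,100,120):
    e=np.where(np.diff((f[r]>500).astype(int)))[0]; print(r,e,[np.round(stage(ray(c,x+.5,r,.03,T)),4).tolist() for x in e])
E
```

```text
t 5.45 tcp [0.4523 0.0541 0.0591] st [-0.0241  0.0009] rpy [-3.1414e+00 -1.4000e-03 -8.1900e-02] w 0.0134 gf 30.0 F [-0.2  0.5 -2.3] q6 1.69
disc z 0.020313404511540845 post top [-0.02450605  0.00094964] 0.07419909825539542
[8.12e-01 4.50e-03 4.00e-04]
60 [ 59 295 348 584] [[0.0797, 0.1153], [0.0797, 0.0116], [0.0797, -0.0118], [0.0797, -0.1156]]
100 [ 65 295 348 577] [[0.063, 0.1154], [0.063, 0.0118], [0.063, -0.0121], [0.063, -0.1153]]
120 [ 68 139 503 574] [[0.0543, 0.1154], [0.0543, 0.0831], [0.0543, -0.0829], [0.0543, -0.1153]]
```

>>> play_rows([
  [[0.08,0.003,0.004,0,0,0,-1],[0.18,0.003,0.004,0,0,0,-1],[0.28,0.003,0.004,0,0,0,-1],[0.38,0.003,0.004,0,0,0,-1],[0.48,0.003,0.004,0,0,0,-1],[0.58,0.003,0.004,0,0,0,-1],[0.68,0.003,0.004,0,0,0,-1],[0.76,0.003,0.004,0,0,0,-1],[0.81,0.003,0.004,0,0,0,-1],[0.81,0.003,0.004,0,0,0,-1]],
])

```text
time_s: 6.5
ee_pos: [0.6531, 0.0368, 0.0571]
eef_rot: [3.142, 0.0, -0.082]
force: [-0.0, -0.1, -2.3]
grip_width: 0.0136
grip_force: 30.0
```

>>> play_rows([
  [[0,0,0,0,0,0,-1],[0,0,0.008,0,0,0,-1],[0,0,0.012,0,0,0,-1],[0,0,0.012,0,0,0,-1],[0,0,0.012,0,0,0,-1]],
])

```text
time_s: 7.0
ee_pos: [0.6522, 0.0371, 0.0555]
eef_rot: [-3.142, -0.0, -0.081]
force: [-4.4, 0.9, 5.2]
grip_width: 0.0136
grip_force: 30.0
```

```bash
python3 - <<'E'
from h import *
tc(); c=camera("wrist"); Z=cloud(c); q=Z[318:328,314:326].reshape(-1,3); print("post top",stage(np.median(q,0)),np.median(q[:,2]))
t=camera("top")
for k in carriers(t): print(k)
save("w5",c["frame"])
E
```

```text
t 7.0 tcp [0.6522 0.0371 0.0555] st [0.1765 0.0006] rpy [-3.1415e+00 -1.0000e-04 -8.1400e-02] w 0.0136 gf 30.0 F [-4.4  0.9  5.2] q6 1.65
post top [0.17695617 0.00070866] 0.07069131869606492
(array([ 0.2823, -0.2982]), 0.0318, array([-0.1644, -0.3643]))
(array([ 0.5037, -0.4698]), 0.0292, array([ 0.0705, -0.5169]))
(array([ 0.5809, -0.335 ]), 0.0291, array([ 0.1362, -0.3762]))
```

View pics/w5.png

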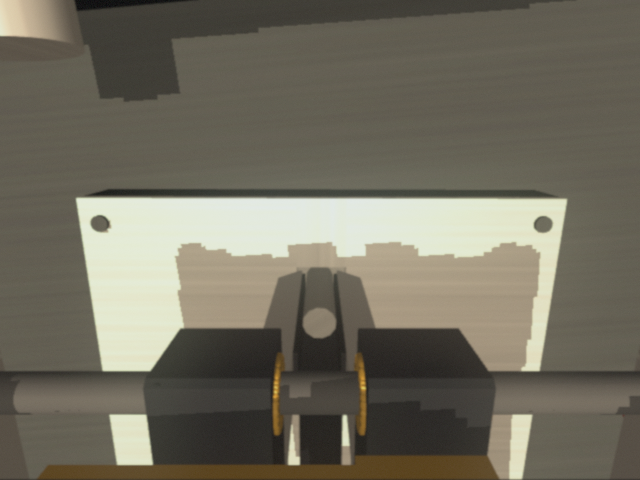

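Carrier A's post is at the end of the far arm. I release it and go to B.

>>> play_rows([
  [[0,0,-0.008,0,0,0,0],[0,0,-0.008,0,0,0,0],[0,0,-0.008,0,0,0,0],[0,0,-0.15,0,0,0,0],[0,0,-0.3,0,0,0,0],[0,0.2,-0.45,0,0,0,0],[-0.1,0.4,-0.45,0,0,0,0],[-0.16,0.6,-0.45,0,0,0,0],[-0.16,0.8,-0.45,0,0,0,0],[-0.16,0.9,-0.45,0,0,0,0]],
])

```text
time_s: 8.1
ee_pos: [0.5934, -0.1863, 0.1676]
eef_rot: [3.141, -0.001, -0.082]
force: [0.8, -0.2, -1.0]
grip_width: 0.0472
grip_force: 0.0
```

```bash
python3 - <<'E'
from h import *
o=tc(); t=camera("top")
for k in carriers(t): print(k)
for z in (.13,.0485): print(delta((0.581,-0.335),z), delta((0.5037,-0.4698),z))
f=t["frame"]; 
save("t3",cv2.resize(f[150:320,180:380],(800,680),interpolation=cv2.INTER_CUBIC)[:600])
E
```

```text
t 8.1 tcp [ 0.5934 -0.1863  0.1676] st [ 0.1363 -0.227 ] rpy [ 3.1413e+00 -6.0000e-04 -8.2200e-02] w 0.0472 gf 0.0 F [ 0.8 -0.2 -1. ] q6 1.29
(array([ 0.2822, -0.2981]), 0.0316, array([-0.1645, -0.3642]))
(array([ 0.5042, -0.4699]), 0.0289, array([ 0.071 , -0.5169]))
(array([ 0.581 , -0.3348]), 0.0289, array([ 0.1364, -0.376 ]))
[0.0028 0.5754 0.1503] [-0.2591  1.1392  0.1511]
[0.0026 0.575  0.4763] [-0.2592  1.1387  0.4771]
```

>>> play_rows([
  [[0.0,0.2,0,0,0,0,0],[0.0,0.4,0,0,0,0,0],[0.0,0.573,0,0,0,0,0],[0.002,0.573,0.1,0,0,0,0],[0.002,0.573,0.25,0,0,0,0],[0.002,0.573,0.4,0,0,0,0],[0.002,0.573,0.474,0,0,0,0],[0.002,0.573,0.474,0,0,0,0],[0.002,0.573,0.474,0,0,0,0],[0.002,0.573,0.474,0,0,0,0]],
])

```text
time_s: 9.15
ee_pos: [0.5839, -0.3272, 0.0505]
eef_rot: [3.14, -0.002, -0.082]
force: [0.5, 0.5, 0.5]
grip_width: 0.0469
grip_force: 0.0
```

>>> play_rows([
  [[0,0,0,0,0,0,-1],[0,0,0,0,0,0,-1],[0,0,0,0,0,0,-1],[0,0,0,0,0,0,-1],[0,0,0,0,0,0,-1],[0,0,-0.1,0,0,0,-1],[0,0,-0.2,0,0,0,-1],[0,0,-0.36,0,0,0,-1],[0,0,-0.5,0,0,0,-1],[0,0,-0.5,0,0,0,-1]],
])

```text
time_s: 10.15
ee_pos: [0.5845, -0.3275, 0.1791]
eef_rot: [3.138, -0.007, -0.081]
force: [0.1, -0.5, -1.3]
grip_width: 0.0134
grip_force: 30.0
```

```bash
cat >> h.py <<'E'
def held():
    c=camera("wrist"); Z=cloud(c); q=np.median(Z[318:328,314:326].reshape(-1,3),0)
    print("post top",stage(q).round(4),q[2].round(4),"disc top",np.median(Z[228:240,310:330,2]).round(4))
E
python3 - <<'E'
from h import *
tc(); held(); d=delta(world(-.045,0)); print(d)
for k in carriers(camera("top")): print(k)
E
```

```text
t 10.15 tcp [ 0.5845 -0.3275  0.1791] st [ 0.1393 -0.3684] rpy [ 3.1383 -0.0069 -0.0814] w 0.0134 gf 30.0 F [ 0.1 -0.5 -1.3] q6 1.09
post top [ 0.139  -0.3679] 0.1914 disc top 0.1375
[-0.7315 -1.4732 -0.0045]
(array([ 0.5041, -0.4702]), 0.029, array([ 0.0709, -0.5173]))
```

>>> play_rows([
  [[-0.08,-0.16,0,0,0,0,-1],[-0.16,-0.32,0,0,0,0,-1],[-0.24,-0.48,0,0,0,0,-1],[-0.32,-0.64,0,0,0,0,-1],[-0.4,-0.8,0,0,0,0,-1],[-0.5,-0.96,0,0,0,0,-1],[-0.6,-1.0,0,0,0,0,-1],[-0.732,-1.0,0,0,0,0,-1],[-0.732,-1.0,0,0,0,0,-1],[-0.732,-1.0,0,0,0,0,-1]],
])

```text
time_s: 11.25
ee_pos: [0.4207, -0.0626, 0.1729]
eef_rot: [-3.141, 0.001, -0.082]
force: [0.4, 0.1, -1.5]
grip_width: 0.0133
grip_force: 30.0
```

>>> play_rows([
  [[0,-0.15,0,0,0,0,-1],[0,-0.3,0,0,0,0,-1],[0,-0.473,0,0,0,0,-1],[0,-0.473,0.1,0,0,0,-1],[0,-0.473,0.2,0,0,0,-1],[0,-0.473,0.3,0,0,0,-1],[0,-0.473,0.36,0,0,0,-1],[0,-0.473,0.36,0,0,0,-1],[0,-0.473,0.36,0,0,0,-1],[0,-0.473,0.36,0,0,0,-1]],
])

```text
time_s: 12.25
ee_pos: [0.4314, 0.0551, 0.0843]
eef_rot: [-3.141, -0.001, -0.082]
force: [0.8, 0.2, -1.9]
grip_width: 0.0133
grip_force: 30.0
```

```bash
python3 - <<'E'
from h import *
tc(); held(); print(delta(world(-.03,0),.058))
for k in carriers(camera("top")): print(k)
E
```

```text
t 12.25 tcp [0.4314 0.0551 0.0843] st [-0.0451  0.0001] rpy [-3.1414e+00 -9.0000e-04 -8.1800e-02] w 0.0133 gf 30.0 F [ 0.8  0.2 -1.9] q6 1.7
post top [-0.0443  0.0003] 0.1001 disc top 0.0462
[0.0603 0.0007 0.1057]
(array([ 0.2821, -0.2983]), 0.0317, array([-0.1646, -0.3644]))
(array([ 0.5036, -0.4696]), 0.0291, array([ 0.0704, -0.5168]))
```

>>> play_rows([
  [[0,0,0.06,0,0,0,-1],[0,0,0.109,0,0,0,-1],[0,0,0.109,0,0,0,-1],[0,0,0.109,0,0,0,-1],[0.08,0,0.109,0,0,0,-1],[0.16,0,0.109,0,0,0,-1],[0.25,0,0.109,0,0,0,-1],[0.35,0,0.109,0,0,0,-1],[0.44,0,0.109,0,0,0,-1],[0.53,0,0.109,0,0,0,-1]],
])

```text
time_s: 13.35
ee_pos: [0.5641, 0.0442, 0.0575]
eef_rot: [-3.141, -0.001, -0.082]
force: [0.0, -1.0, -1.3]
grip_width: 0.0135
grip_force: 30.0
```

>>> play_rows([
  [[0.06,0,0,0,0,0,-1],[0.1,0,0,0,0,0,-1],[0.1,0,0,0,0,0,-1],[0.1,0,0,0,0,0,-1],[0.1,0,0,0,0,0,-1]],
])

```text
time_s: 13.85
ee_pos: [0.5873, 0.0424, 0.0568]
eef_rot: [-3.142, -0.0, -0.082]
force: [-1.1, -0.5, -1.6]
grip_width: 0.0136
grip_force: 30.0
```

```bash
python3 - <<'E'
from h import *
tc(); held(); print(delta(world(.113,.075)))
E
```

```text
t 13.85 tcp [0.5873 0.0424 0.0568] st [0.1114 0.0004] rpy [-3.1416 -0.     -0.0815] w 0.0136 gf 30.0 F [-1.1 -0.5 -1.6] q6 1.66
post top [0.1121 0.0005] 0.0725 disc top 0.0184
[ 0.0069 -0.2984  0.    ]
```

>>> play_rows([
  [[0.004,-0.08,0,0,0,0,-1],[0.004,-0.16,0,0,0,0,-1],[0.004,-0.24,0,0,0,0,-1],[0.004,-0.299,0,0,0,0,-1],[0.004,-0.299,0,0,0,0,-1],[0.004,-0.299,0,0,0,0,-1],[0.004,-0.299,0.006,0,0,0,-1],[0.004,-0.299,0.01,0,0,0,-1],[0.004,-0.299,0.01,0,0,0,-1],[0.004,-0.299,0.01,0,0,0,-1]],
])

```text
time_s: 14.9
ee_pos: [0.5949, 0.1164, 0.0551]
eef_rot: [-3.141, -0.001, -0.082]
force: [-6.3, -0.4, 11.4]
grip_width: 0.0135
grip_force: 30.0
```

```bash
python3 - <<'E'
from h import *
tc(); held(); 
for k in carriers(camera("top")): print(k)
E
```

```text
t 14.9 tcp [0.5949 0.1164 0.0551] st [0.1128 0.0748] rpy [-3.1413e+00 -5.0000e-04 -8.2100e-02] w 0.0135 gf 30.0 F [-6.3 -0.4 11.4] q6 1.79
post top [0.1133 0.0749] 0.0707 disc top 0.0307
(array([ 0.2821, -0.2983]), 0.0317, array([-0.1646, -0.3644]))
(array([ 0.5038, -0.4698]), 0.0291, array([ 0.0706, -0.5169]))
```

B is home in the rear left bay. I release it and go to C.

>>> play_rows([
  [[0,0,-0.006,0,0,0,0],[0,0,-0.006,0,0,0,0],[0,0,-0.006,0,0,0,0],[0,0,-0.15,0,0,0,0],[0,0,-0.3,0,0,0,0],[0,0.2,-0.45,0,0,0,0],[0,0.4,-0.45,0,0,0,0],[0,0.6,-0.45,0,0,0,0],[-0.08,0.8,-0.45,0,0,0,0],[-0.16,1.0,-0.45,0,0,0,0]],
])

```text
time_s: 16.0
ee_pos: [0.5413, -0.1153, 0.1662]
eef_rot: [-3.142, -0.0, -0.082]
force: [0.8, -0.6, 0.3]
grip_width: 0.0469
grip_force: 0.0
```

>>> play_rows([
  [[0,0.2,0,0,0,0,0],[0,0.4,0,0,0,0,0],[0,0.6,0,0,0,0,0],[0,0.8,0,0,0,0,0],[0,0.9,0,0,0,0,0],[0,0.9,0,0,0,0,0],[0,0.9,0,0,0,0,0],[0,0.9,0,0,0,0,0]],
])

```text
time_s: 16.8
ee_pos: [0.5241, -0.3366, 0.1664]
eef_rot: [-3.141, 0.0, -0.081]
force: [1.3, -0.1, 0.1]
grip_width: 0.0474
grip_force: 0.0
```

```bash
python3 - <<'E'
from h import *
tc(); t=camera("top")
for k in carriers(t): print(k)
print(delta((0.5038,-.4698),.0485)); c=camera("wrist"); save("w6",c["frame"])
save("t4",cv2.resize(t["frame"][170:310,190:390],(800,560),interpolation=cv2.INTER_CUBIC))
E
```

```text
t 16.8 tcp [ 0.5241 -0.3366  0.1664] st [ 0.0798 -0.3825] rpy [-3.1413e+00  2.0000e-04 -8.0500e-02] w 0.0474 gf 0.0 F [ 1.3 -0.1  0.1] q6 1.02
[-0.0386  0.5379  0.4722]
```

View pics/t4.png

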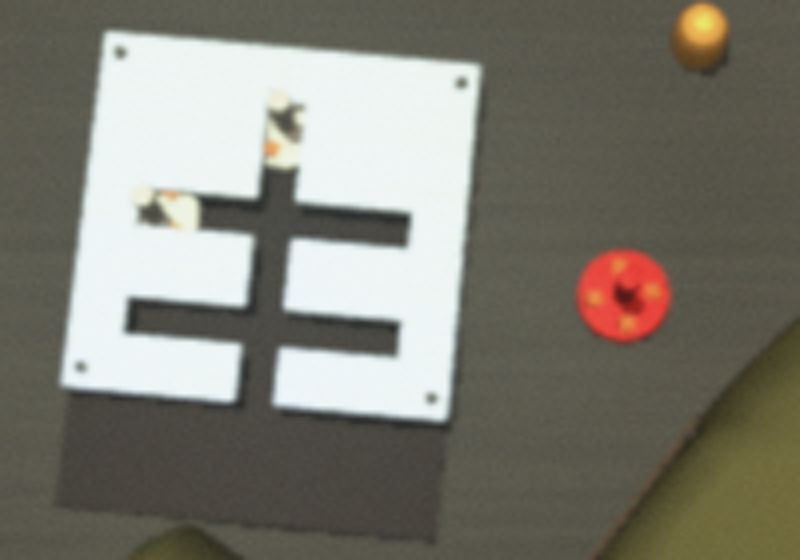

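Carriers A and B sit at the ends of the far arm, crop (285,130), and the rear left arm, (165,208). Now I pick C.

>>> play_rows([
  [[-0.036,0.2,0,0,0,0,0],[-0.036,0.4,0,0,0,0,0],[-0.036,0.537,0,0,0,0,0],[-0.036,0.537,0,0,0,0,0],[-0.036,0.537,0.05,0,0,0,0],[-0.036,0.537,0.1,0,0,0,0],[-0.036,0.537,0.15,0,0,0,0],[-0.036,0.537,0.15,0,0,0,0]],
])

```text
time_s: 17.7
ee_pos: [0.5037, -0.4692, 0.1263]
eef_rot: [-3.139, 0.003, -0.08]
force: [-0.4, 0.2, 0.2]
grip_width: 0.0469
grip_force: 0.0
```

```bash
python3 - <<'E'
from h import *
tc(); c=camera("wrist"); Z=cloud(c); z=Z[:,:,2]
q=Z[(z>.058)&(z<.068)&(np.hypot(Z[:,:,0]-.5038,Z[:,:,1]+.4698)<.07)]
print("post top cand",len(q),np.median(q,0) if len(q) else ""); print(delta((0.5038,-.4698),.0485))
save("w7",c["frame"])
E
```

```text
t 17.7 tcp [ 0.5037 -0.4692  0.1263] st [ 0.0704 -0.5164] rpy [-3.139e+00  2.900e-03 -8.040e-02] w 0.0469 gf 0.0 F [-0.4  0.2  0.2] q6 0.85
post top cand 487 [ 0.50662615 -0.47026887  0.06596999]
[-1.000e-04  5.000e-04  3.167e-01]
```

>>> play_rows([
  [[0.005,0,0.1,0,0,0,0],[0.005,0,0.2,0,0,0,0],[0.005,0,0.28,0,0,0,0],[0.005,0,0.316,0,0,0,0],[0.005,0,0.316,0,0,0,-1],[0.005,0,0.316,0,0,0,-1],[0.005,0,0.316,0,0,0,-1],[0.005,0,0.316,0,0,0,-1],[0.005,0,0.316,0,0,0,-1],[0.005,0,0.2,0,0,0,-1]],
])

```text
time_s: 18.75
ee_pos: [0.5038, -0.4696, 0.0755]
eef_rot: [-3.137, 0.005, -0.082]
force: [0.8, -0.4, -1.7]
grip_width: 0.0136
grip_force: 30.0
```

>>> play_rows([
  [[0,0,-0.2,0,0,0,-1],[-0.05,-0.15,-0.35,0,0,0,-1],[-0.1,-0.3,-0.35,0,0,0,-1],[-0.2,-0.45,-0.35,0,0,0,-1],[-0.3,-0.6,-0.35,0,0,0,-1],[-0.4,-0.75,-0.35,0,0,0,-1],[-0.464,-0.9,-0.35,0,0,0,-1],[-0.464,-1.0,-0.35,0,0,0,-1],[-0.464,-1.0,-0.35,0,0,0,-1],[-0.464,-1.0,-0.35,0,0,0,-1]],
])

```text
time_s: 19.75
ee_pos: [0.4101, -0.2124, 0.1669]
eef_rot: [3.141, -0.001, -0.081]
force: [-0.2, -0.4, -1.1]
grip_width: 0.0137
grip_force: 30.0
```

```bash
python3 - <<'E'
from h import *
tc(); held(); print(delta(world(-.045,0),.084))
for k in carriers(camera("top")): print(k)
E
```

```text
t 19.75 tcp [ 0.4101 -0.2124  0.1669] st [-0.0441 -0.2682] rpy [ 3.141e+00 -7.000e-04 -8.070e-02] w 0.0137 gf 30.0 F [-0.2 -0.4 -1.1] q6 1.09
post top [-0.0441 -0.2684] 0.1807 disc top 0.1267
[-0.0022 -1.0745  0.3302]
(array([ 0.2814, -0.2984]), 0.0316, array([-0.1653, -0.3645]))
```

>>> play_rows([
  [[0,-0.2,0,0,0,0,-1],[0,-0.4,0,0,0,0,-1],[0,-0.6,0,0,0,0,-1],[0,-0.8,0,0,0,0,-1],[0,-0.98,0,0,0,0,-1],[0,-0.98,0.1,0,0,0,-1],[0,-0.98,0.2,0,0,0,-1],[0,-0.98,0.33,0,0,0,-1],[0,-0.98,0.33,0,0,0,-1],[0,-0.98,0.33,0,0,0,-1]],
])

```text
time_s: 20.85
ee_pos: [0.4303, 0.0314, 0.0844]
eef_rot: [3.142, 0.001, -0.083]
force: [-0.4, 0.4, -0.8]
grip_width: 0.0133
grip_force: 30.0
```

>>> play_rows([
  [[0,-0.09,0,0,0,0,-1],[0,-0.09,0,0,0,0,-1],[0,-0.09,0.05,0,0,0,-1],[0,-0.09,0.09,0,0,0,-1],[0,-0.09,0.09,0,0,0,-1],[0,-0.09,0.09,0,0,0,-1]],
])

```text
time_s: 21.45
ee_pos: [0.4319, 0.054, 0.0619]
eef_rot: [-3.142, -0.0, -0.082]
force: [0.1, -0.4, -0.4]
grip_width: 0.0133
grip_force: 30.0
```

```bash
python3 - <<'E'
from h import *
tc(); held(); print(delta(world(-.03,0),.0585),delta(world(.113,0)))
E
```

```text
t 21.45 tcp [0.4319 0.054  0.0619] st [-0.0444 -0.0009] rpy [-3.1416e+00 -1.0000e-04 -8.2000e-02] w 0.0133 gf 30.0 F [ 0.1 -0.4 -0.4] q6 1.69
post top [-0.0445 -0.0006] 0.0761 disc top 0.0221
[ 0.0573 -0.003   0.014 ] [ 6.293e-01 -2.400e-03  3.000e-04]
```

Carrier bottom is at 12 mm, so I lower it 3 mm and then go in.

>>> play_rows([
  [[0,-0.003,0.013,0,0,0,-1],[0,-0.003,0.013,0,0,0,-1],[0.08,-0.003,0.013,0,0,0,-1],[0.16,-0.003,0.013,0,0,0,-1],[0.25,-0.003,0.013,0,0,0,-1],[0.35,-0.003,0.013,0,0,0,-1],[0.45,-0.003,0.013,0,0,0,-1],[0.54,-0.003,0.013,0,0,0,-1],[0.6,-0.003,0.013,0,0,0,-1],[0.629,-0.003,0.013,0,0,0,-1]],
])

```text
time_s: 22.5
ee_pos: [0.5894, 0.0421, 0.058]
eef_rot: [-3.142, -0.0, -0.082]
force: [-0.7, 0.9, -1.2]
grip_width: 0.0133
grip_force: 30.0
```

>>> play_rows([
  [[0,0,0,0,0,0,-1],[0,0,0,0,0,0,-1],[0,0,0,0,0,0,-1]],
])

```text
time_s: 22.8
ee_pos: [0.5879, 0.0424, 0.0582]
eef_rot: [3.142, 0.0, -0.081]
force: [-0.1, -0.1, -1.9]
grip_width: 0.0128
grip_force: 30.0
```

```bash
python3 - <<'E'
from h import *
tc(); held(); print(delta(world(.113,-.075)))
E
```

```text
t 22.8 tcp [0.5879 0.0424 0.0582] st [0.112  0.0005] rpy [ 3.1416e+00  3.0000e-04 -8.1400e-02] w 0.0128 gf 30.0 F [-0.1 -0.1 -1.9] q6 1.66
post top [0.112  0.0006] 0.0724 disc top 0.0183
[0.0032 0.3017 0.    ]
```

>>> play_rows([
  [[0.003,0.08,0,0,0,0,-1],[0.003,0.16,0,0,0,0,-1],[0.003,0.24,0,0,0,0,-1],[0.003,0.301,0,0,0,0,-1],[0.003,0.301,0,0,0,0,-1],[0.003,0.301,0,0,0,0,-1],[0.003,0.301,0.006,0,0,0,-1],[0.003,0.301,0.01,0,0,0,-1],[0.003,0.301,0.01,0,0,0,-1],[0.003,0.301,0.01,0,0,0,-1]],
])

```text
time_s: 23.85
ee_pos: [0.5834, -0.0322, 0.0567]
eef_rot: [3.141, -0.001, -0.081]
force: [-5.9, 0.4, 12.1]
grip_width: 0.0132
grip_force: 30.0
```

```bash
python3 - <<'E'
from h import *
tc(); held()
E
```

```text
t 23.85 tcp [ 0.5834 -0.0322  0.0567] st [ 0.1136 -0.0742] rpy [ 3.1414e+00 -7.0000e-04 -8.0600e-02] w 0.0132 gf 30.0 F [-5.9  0.4 12.1] q6 1.53
post top [ 0.1135 -0.0741] 0.0709 disc top 0.0308
```

C is home in the rear right bay. I release it and go to look at the focus unit.

>>> play_rows([
  [[0,0,-0.006,0,0,0,0],[0,0,-0.006,0,0,0,0],[0,0,-0.006,0,0,0,0],[0,0,-0.15,0,0,0,0],[0,0,-0.3,0,0,0,0],[0,0,-0.45,0,0,0,0],[-0.16,-0.1,-0.6,0,0,0,0],[-0.32,-0.2,-0.6,0,0,0,0],[-0.48,-0.3,-0.6,0,0,0,0],[-0.64,-0.41,-0.6,0,0,0,0]],
])

```text
time_s: 24.9
ee_pos: [0.4313, 0.0824, 0.2057]
eef_rot: [-3.141, -0.001, -0.082]
force: [-0.0, 1.1, 0.7]
grip_width: 0.0467
grip_force: 0.0
```

>>> play_rows([
  [[-0.1,-0.15,0,0,0,0,0],[-0.17,-0.3,0,0,0,0,0],[-0.17,-0.45,0,0,0,0,0],[-0.17,-0.6,0,0,0,0,0],[-0.17,-0.75,0,0,0,0,0],[-0.17,-0.9,0,0,0,0,0],[-0.17,-1.0,0,0,0,0,0],[-0.17,-1.0,0,0,0,0,0],[-0.17,-1.0,0,0,0,0,0],[-0.17,-1.0,0,0,0,0,0]],
])

```text
time_s: 25.9
ee_pos: [0.411, 0.3335, 0.2057]
eef_rot: [3.141, 0.0, -0.082]
force: [-0.7, -0.5, 0.3]
grip_width: 0.0474
grip_force: 0.0
```

```bash
python3 - <<'E'
from h import *
tc(); c=camera("wrist"); np.savez("w8.npz",T_w=wristT(c),**c); t=camera("top"); np.savez("t8.npz",**t)
a=cv2.resize(t["frame"][170:310,190:390],(560,392),interpolation=cv2.INTER_CUBIC)
save("w8",c["frame"]); save("t8",cv2.resize(t["frame"][:,150:560],(800,600*480//480))[:600])
for k in carriers(t): print(k)
E
```

```text
t 25.9 tcp [0.411  0.3335 0.2057] st [-0.0885  0.2759] rpy [ 3.1414e+00  1.0000e-04 -8.2200e-02] w 0.0474 gf 0.0 F [-0.7 -0.5  0.3] q6 2.27
(array([ 0.2822, -0.2981]), 0.0316, array([-0.1645, -0.3642]))
```

View pics/w8.png

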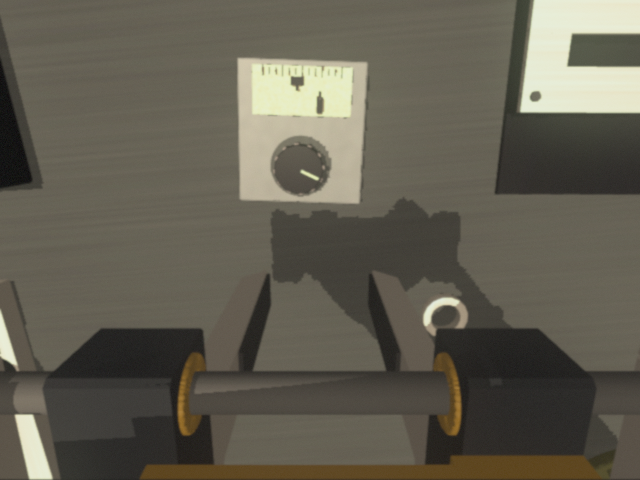

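View pics/t8.png

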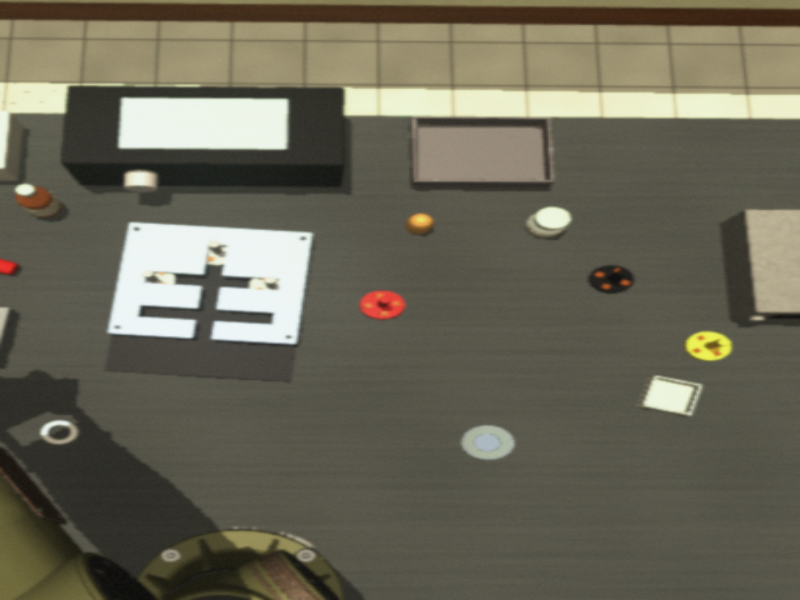

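All three carriers are home, at (215,250), (160,278) and (265,283), and no fourth is on the bench. In the wrist view the mark is at about (297,85), the pointer at (320,102) and the knob at (301,168).

```bash
cat >> h.py <<'E'
def focus(c,T,box):
    """box u0,v0,u1,v1 within the scale: dark blobs -> world points at z .043"""
    u0,v0,u1,v1=box; g=cv2.cvtColor(c["frame"],cv2.COLOR_RGB2GRAY)[v0:v1,u0:u1]
    n,l,s,ce=cv2.connectedComponentsWithStats((g<110).astype(np.uint8))
    for i in range(1,n):
        if s[i,4]<8: continue
        vv,uu=np.where(l==i); top=vv==vv.min(); bot=vv==vv.max()
        pt=lambda a: (uu[a].mean()+u0, vv[a].mean()+v0)
        print(s[i].tolist(),"top",np.round(pt(top),1),ray(c,*pt(top),.043,T).round(4),"bot",np.round(pt(bot),1),ray(c,*pt(bot),.043,T).round(4))
E
python3 - <<'E'
from h import *
c=dict(np.load("w8.npz")); T=c["T_w"]; focus(c,T,(254,76,350,116))
g=cv2.cvtColor(c["frame"],cv2.COLOR_RGB2GRAY)
Z=cloud(c); z=Z[:,:,2]; k=Z[130:205,260:340]; q=k[(k[:,:,2]>.064)&(k[:,:,2]<.076)]; print("knob top",len(q),np.median(q[:,2]),cv2.minEnclosingCircle(q[:,:2].astype(np.float32)))
q=Z[50:210,225:380]; q=q[(q[:,:,2]>.036)&(q[:,:,2]<.05)]; print("housing",cv2.minAreaRect(q[:,:2].astype(np.float32)))
E
```

```text
[38, 1, 11, 10, 77] top [292.  77.] [0.5262 0.3446 0.043 ] bot [297.  86.] [0.5195 0.3414 0.043 ]
[64, 23, 4, 14, 52] top [319.5  99. ] [0.5087 0.3251 0.043 ] bot [319. 112.] [0.4992 0.3263 0.043 ]
knob top 1928 0.07104793745440818 ((0.4592151641845703, 0.3447026014328003), 0.019052693620324135)
housing ((0.4840357303619385, 0.34176886081695557), (0.1004074364900589, 0.11026367545127869), 83.22320556640625)
```

>>> play_rows([
  [[0.1,-0.06,0,0,0,0,0.3],[0.188,-0.06,0,0,0,0,0.3],[0.188,-0.06,0,0,0,0,0.3],[0.188,-0.06,0.15,0,0,0,0.3],[0.188,-0.06,0.3,0,0,0,0.3],[0.188,-0.06,0.42,0,0,0,0.3],[0.188,-0.06,0.5,0,0,0,0.3],[0.188,-0.06,0.551,0,0,0,0.3],[0.188,-0.06,0.551,0,0,0,0.3],[0.188,-0.06,0.551,0,0,0,0.3]],
], grip_force=15)

```text
time_s: 27.0
ee_pos: [0.4593, 0.3455, 0.069]
eef_rot: [-3.141, -0.001, -0.082]
force: [-0.5, 0.3, -0.4]
grip_width: 0.0608
grip_force: 0.0
```

>>> play_rows([
  [[0,0,0,0,0,0,-1],[0,0,0,0,0,0,-1],[0,0,0,0,0,0,-1],[0,0,0,0,0,0,-1],[0,0,0,0,0,0,-1]],
])

```text
time_s: 27.5
ee_pos: [0.4592, 0.345, 0.0684]
eef_rot: [3.141, -0.0, -0.082]
force: [-1.2, -5.7, 5.5]
grip_width: 0.0355
grip_force: 15.0
```

```bash
python3 - <<'E'
from h import *
tc(); c=camera("wrist"); T=wristT(c); np.savez("w9.npz",T_w=T,**c)
Z=cloud(c); 
K=c["camera_matrix"]
for p in ((.5195,.3414,.043),(.5087,.3251,.043)):
    q=np.linalg.inv(T)@np.array([*p,1]); print(K[0,0]*q[0]/-q[2]+K[0,2],K[1,1]*-q[1]/-q[2]+K[1,2])
E
```

```text
t 27.5 tcp [0.4592 0.345  0.0684] st [-0.0414  0.2913] rpy [ 3.141e+00 -2.000e-04 -8.160e-02] w 0.0355 gf 15.0 F [-1.2 -5.7  5.5] q6 2.23
316.58400401782717 162.53268686021448
353.40667822137726 183.01123942835466
```

Gripped, 35.5 mm wide. I turn anticlockwise 2.45 rad in two calls, then measure.

>>> play_rows([
  [[0,0,0,0,0,-0.02,-1],[0,0,0,0,0,-0.04,-1],[0,0,0,0,0,-0.06,-1],[0,0,0,0,0,-0.08,-1],[0,0,0,0,0,-0.1,-1],[0,0,0,0,0,-0.12,-1],[0,0,0,0,0,-0.14,-1],[0,0,0,0,0,-0.16,-1],[0,0,0,0,0,-0.18,-1],[0,0,0,0,0,-0.2,-1]],
])

```text
time_s: 28.55
ee_pos: [0.4586, 0.3459, 0.0684]
eef_rot: [-3.141, -0.001, 1.18]
force: [-6.8, 2.2, 4.8]
grip_width: 0.0355
grip_force: 15.0
```

>>> play_rows([
  [[0,0,0,0,0,-0.02,-1],[0,0,0,0,0,-0.04,-1],[0,0,0,0,0,-0.06,-1],[0,0,0,0,0,-0.08,-1],[0,0,0,0,0,-0.1,-1],[0,0,0,0,0,-0.12,-1],[0,0,0,0,0,-0.14,-1],[0,0,0,0,0,-0.16,-1],[0,0,0,0,0,-0.18,-1],[0,0,0,0,0,-0.19,-1]],
])

```text
time_s: 29.55
ee_pos: [0.4576, 0.3456, 0.0684]
eef_rot: [-3.139, -0.002, 2.374]
force: [-13.3, -0.6, 11.2]
grip_width: 0.0353
grip_force: 15.0
```

>>> play_rows([
  [[0,0,0,0,0,0,-1],[0,0,0,0,0,0,-1],[0,0,0,0,0,0,0.3],[0,0,0,0,0,0,0.3],[0,0,0,0,0,0,0.3],[0,0,-0.2,0,0,0,0.3],[0,0,-0.4,0,0,0,0.3],[0,0,-0.55,0,0,0,0.3],[0,0,-0.55,0,0,0,0.3],[0,0,-0.55,0,0,0,0.3]],
])

```text
time_s: 30.55
ee_pos: [0.4592, 0.3453, 0.2056]
eef_rot: [3.141, 0.0, 2.369]
force: [0.7, 0.8, -0.1]
grip_width: 0.0612
grip_force: 0.0
```

```bash
python3 - <<'E'
from h import *
tc(); s=camera("side"); np.savez("s10.npz",**s); t=camera("top")
K=s["camera_matrix"]; 
for p in ((.5195,.3414,.043),(.5087,.3251,.043),(.4592,.3447,.07)):
    q=np.linalg.inv(s["T"])@np.array([*p,1]); print(K[0,0]*q[0]/-q[2]+K[0,2],K[1,1]*q[1]/q[2]+K[1,2])
save("s10",np.hstack([cv2.resize(s["frame"][330:400,200:270],(400,400),interpolation=cv2.INTER_CUBIC),cv2.resize(t["frame"][232:302,95:165],(400,400),interpolation=cv2.INTER_CUBIC)]))
E
```

```text
t 30.55 tcp [0.4592 0.3453 0.2056] st [-0.0415  0.2917] rpy [3.1407e+00 2.0000e-04 2.3687e+00] w 0.0612 gf 0.0 F [ 0.7  0.8 -0.1] q6 -0.22
224.91404940048056 353.88423482208077
233.50008228275237 351.145805629003
244.83038207715663 356.81424732612794
```

View pics/s10.png

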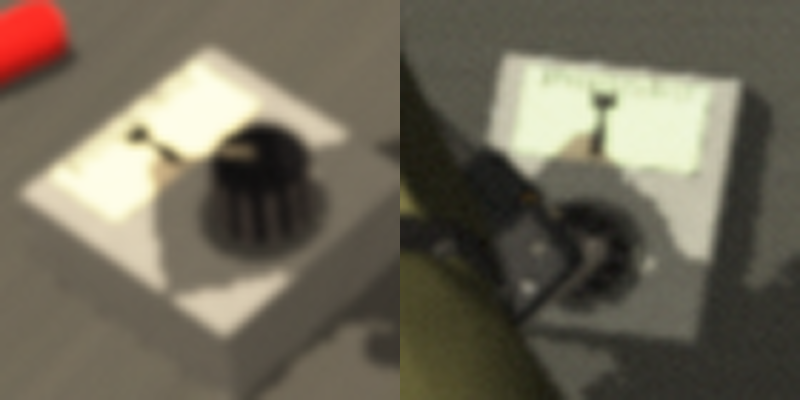

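The side view (left) and top view (right) show the pointer tip meeting the mark at about (600,110). I swing back for a sharper wrist measurement.

>>> play_rows([
  [[0.1,-0.168,0,0,0,0.02,0.3],[0.1,-0.168,0,0,0,0.04,0.3],[0.1,-0.168,0,0,0,0.06,0.3],[0.1,-0.168,0,0,0,0.08,0.3],[0.1,-0.168,0,0,0,0.1,0.3],[0.1,-0.168,0,0,0,0.12,0.3],[0.1,-0.168,0,0,0,0.14,0.3],[0.1,-0.168,0,0,0,0.16,0.3],[0.1,-0.168,0,0,0,0.18,0.3],[0.1,-0.168,0,0,0,0.2,0.3]],
])

```text
time_s: 31.65
ee_pos: [0.4115, 0.3324, 0.2038]
eef_rot: [-3.14, 0.002, 1.107]
force: [-0.3, -0.1, -0.4]
grip_width: 0.0611
grip_force: 0.0
```

>>> play_rows([
  [[0,0,0,0,0,0.02,0.3],[0,0,0,0,0,0.04,0.3],[0,0,0,0,0,0.06,0.3],[0,0,0,0,0,0.08,0.3],[0,0,0,0,0,0.1,0.3],[0,0,0,0,0,0.12,0.3],[0,0,0,0,0,0.14,0.3],[0,0,0,0,0,0.16,0.3],[0,0,0,0,0,0.19,0.3],[0,0,0,0,0,0.19,0.3]],
])

```text
time_s: 32.65
ee_pos: [0.4115, 0.3324, 0.2038]
eef_rot: [3.14, 0.002, -0.087]
force: [-0.5, 0.6, 0.1]
grip_width: 0.0613
grip_force: 0.0
```

```bash
python3 - <<'E'
from h import *
tc(); c=camera("wrist"); T=wristT(c); focus(c,T,(254,76,345,116))
a=cv2.resize(c["frame"][60:120,245:345],(500,300),interpolation=cv2.INTER_CUBIC)
t=camera("top"); b=cv2.resize(t["frame"][170:290,190:330],(350,300),interpolation=cv2.INTER_CUBIC)[:,:300]
save("w11",np.hstack([a,b]))
E
```

```text
t 32.65 tcp [0.4115 0.3324 0.2038] st [-0.0879  0.2749] rpy [ 3.1398e+00  2.1000e-03 -8.7200e-02] w 0.0613 gf 0.0 F [-0.5  0.6  0.1] q6 2.27
[35, 2, 11, 8, 77] top [294.  78.] [0.5251 0.3414 0.043 ] bot [294.5  85. ] [0.5202 0.3415 0.043 ]
[39, 22, 4, 14, 53] top [296.  98.] [0.5108 0.3413 0.043 ] bot [294.5 111. ] [0.5015 0.3434 0.043 ]
```

View pics/w11.png

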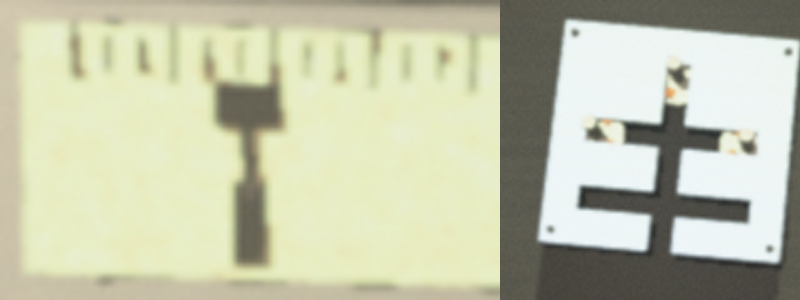

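In the enlarged crop the pointer, centre (251,225), stands under the mark, centre (248,105), and the tips join at about (250,150). That leaves an offset of under 0.5 mm. All three carriers are home, so I hand in.

```bash
python3 -c "
from station import workorder; print(workorder.hand_in())"
```

```text
the job is handed in; nothing more can be done
None
```

The job is handed in, though the hand-in gave no verdict: all three carriers present are home (far, rear left and rear right bays), the pointer is within about 0.5 mm of the mark by my measurement, and the arm is clear of everything.

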